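# Find the 12.5 mm setting plate by pinching and seat it in the spring nest

## Task

Three setting plates that differ only in thickness stand in the blue rack; find the 12.5 mm one by pinching them with the gripper. Push that plate, and no other, down between the jaws of the green spring nest until it sits fully on the floor, slide it along until it is fully home against the end stop, and let go. Press gently (never above about 30 N on the floor or the stop), leave the other two plates in the rack and do not disturb anything else on the bench.

Things in the scene. Friction and masses are not known exactly. Their poses are not given: they have to be found in the camera images.
- rack: Blue rack, fixed, 90 x 220 mm, 6 mm thick; origin at the centre of its underside on the bench. Three slots along its x, 70 mm apart in y, 19 mm wide between ridges with tops 18 mm above the bench. A bare-metal setting plate stands on edge in each: 60 mm long (along x), 65 mm tall, about 0.08 to 0.23 kg, 9.5, 12.5 or 15.5 mm thick (across, y). Which stands where changes each time.
- slot_1: Black floor strip of rack slot 1 (at rack y = +70 mm), 84 x 18 mm; origin at the centre of its top face, 10 mm above the bench, x along the slot, y across it. The plate in it is not tracked: it stands on this strip within 10 mm lengthways and 1 mm across of this point, turned at most 0.02 rad; its top is 75 mm above the bench.
- slot_2: Black floor strip of rack slot 2 (at the middle), 84 x 18 mm; origin at the centre of its top face, 10 mm above the bench, x along the slot, y across it. The plate in it is not tracked: it stands on this strip within 10 mm lengthways and 1 mm across of this point, turned at most 0.02 rad; its top is 75 mm above the bench.
- slot_3: Black floor strip of rack slot 3 (at rack y = -70 mm), 84 x 18 mm; origin at the centre of its top face, 10 mm above the bench, x along the slot, y across it. The plate in it is not tracked: it stands on this strip within 10 mm lengthways and 1 mm across of this point, turned at most 0.02 rad; its top is 75 mm above the bench.
- nest: Green spring nest, fixed, 130 x 110 x 15 mm base; origin at the centre of its underside on the bench. A channel runs along its x, between the steel fixed jaw (face at nest y = +6.25 mm) and the orange spring jaw opposite. Both jaws span x = -45 to +20 mm, upright from the floor up to 29 mm above the bench, then flaring outwards by 7 to 8 mm up to their tops at 43 mm.
- home (a point): Point on the nest's channel floor, 15 mm above the bench, under the centre of a 12.5 mm plate that is fully home (nest x = 0, y = 0; plate top then 80 mm above the bench); axes as the nest's.
- channel_floor: Rigid steel floor strip of the nest's channel, its top 15 mm above the bench, on which the plate must sit; origin and axes are those of the nest.
- end_stop: Rigid dark block closing the channel on the nest's +x side: its face is at nest x = +30 mm, its top 50 mm above the bench; origin and axes are those of the nest. The channel's other end (-x) is open.
- jaw (a joint): Opening of the orange spring jaw, m: 0 closed (8 mm gap), growing towards nest -y, at most 0.012. A spring closes it with 4.8 N + 0.4 N/mm; a 12.5 mm plate opens it to 0.0045. It presses a released plate against the fixed jaw; its friction (polished, oiled faces; some 3 to 8 N) holds the plate where it is left and must be overcome to push it down and along.
- seat (a joint): Small red spring pin in the channel floor at nest x = -4 mm, standing 3 mm proud: 0 up, 0.003 pressed flush (0.8 N) when a plate sits fully on the floor.
- stop (a joint): Red spring pin in the end stop, 36 mm above the bench, standing 4 mm proud of the stop's face: 0 out, 0.004 pressed flush (0.8 N) when a plate is fully home.
- bearing_ring: Bystander: loose steel ring, 52 mm across, 14 mm high; origin at the centre of its underside.
- hub: Bystander: loose dark steel flanged hub, 72 mm across, 40 mm high; origin under its centre.
- screwdriver: Bystander: loose screwdriver lying along its x.
- oil_bottle: Bystander: loose white bottle with red cap, 48 mm across, 120 mm high; origin under its centre.
- pen_cup: Bystander: loose blue cup, 72 mm across, 90 mm high; origin under its centre.
- probe_case: Bystander: loose black case 70 x 110 x 30 mm; origin under its centre.
- pin_gauge: Bystander: loose steel pin gauge standing upright, 50 mm tall, 20 mm head; origin under its centre.
Not all that is in view belongs to the job. There is more than one size of the nest; the job needs the largest.

How it is judged:
At the end, for the whole second after the job is handed in: The 12.5 mm plate is left in the nest: spring jaw open 3.2 to 5.9 mm, floor pin pressed in over 1.7 of its 3 mm, stop pin over 2.2 of its 4 mm; the other two plates stand in their rack slots (over 0.3 N on exactly two of the three slot floors) (value of joint jaw between 0.0032 and 0.0059 m and value of joint seat above 0.0017 m and value of joint stop above 0.0022 m and ((contact force between each of slot_1, slot_2 and anything else above 0.3 N and not (contact force between slot_3 and anything else above 0.3 N)) or (contact force between each of slot_1, slot_3 and anything else above 0.3 N and not (contact force between slot_2 and anything else above 0.3 N)) or (contact force between each of slot_2, slot_3 and anything else above 0.3 N and not (contact force between slot_1 and anything else above 0.3 N)))); the robot touches nothing.
It fails at once if a plate of the wrong thickness is pushed down in the nest (floor pin in by more than 1.5 mm while the jaw is open less than 2.6 mm or more than 6.8 mm) (value of joint seat above 0.0015 m and (value of joint jaw below 0.0026 m or value of joint jaw above 0.0068 m)).
It fails at once if the channel floor or the end stop is pressed with more than 35 N (contact force between any of channel_floor, end_stop and anything else above 35 N).
It fails at once if a bystander is moved by more than 30 mm (distance of any of bearing_ring, hub, screwdriver, oil_bottle, pen_cup, probe_case, pin_gauge from where it was at the start of the episode above 0.03 m).
It also fails if it takes over 72 s, if anything falls off the work surface, if the arm or the gripper's body presses on something with over 40 N, if the wrist force passes 120 N, or if a joint passes its speed limit or range.

## Robot

A 6-joint arm with a two-finger parallel gripper is mounted at the origin on the work surface. World frame = base frame: x ahead of the robot, y to its left, z up, the work surface at z = 0. Lengths are in m, angles in rad, forces in N, time in s.
With the tool pointing down it reaches from about 0.325 to 0.775 m from the base axis. Payload 9.3 kg.
Tool frame: the origin (TCP) lies at the very end of the fingers, on their centre line; the grasp point (between the pads) lies 19 mm behind it (bot.tcp_to_grasp is the distance from the TCP to the grasp point, in m); z points along the fingers, y is the line along which they close (so a half turn about z gives the same grasp; the last joint's range is limited). The gripper opens to 85 mm and grips with 20 to 120 N. Pads are 22 mm wide; open, the fingers measure 114 mm over their backs; the gripper's body (76 mm by 85 mm) begins 54 mm behind the grasp point. The pads swing forward as they close: fully open they stand 13 mm farther back than shut.
Start: joints at [-1.494, 0.259, 0.021, 1.334, 0, 1.418], TCP at [0.125, -0.536, 0.231] pointing down, gripper open.
Joint ranges: [-3.04, 3.04], [-0.91, 1.82], [-1.04, 1.36], [-1.92, 1.95], [-1.52, 1.45], [-3.14, 3.14]. Speed limits (rad/s): [2.22, 2.22, 2.79, 3.14, 3.14, 3.14].

## Interface

Orientations are given as a 3x3 rotation matrix whose columns are the frame's x, y, z axes.
In Python, from station import bot, viewer, look_for gives the robot as it stands.
- The arm moves only by the shell command python3 -m crank 'ROWS' [OPENING] [FORCE]. ROWS is a JSON object of lists of equal length, an entry for each row: "translation": the shift along the world's x, y, z in m, a list of three; "spin": the turn about the world's z in degrees. A call has 1 to 5 rows; each row is the pose to reach, as a shift and turn from the pose commanded when the call began; what a row does not reach only later rows make up. A row lasts 1/8 s, in which the tool goes at most 62.5 mm and 10.7 degrees, less where a joint would pass 70% of its speed; a pose out of reach is approached as far as the arm can. A call with a gripper value outside its range is refused whole. OPENING is the closure, from 0 (fully open) to 1 (shut), set as the call begins (- or left out, the last holds). The fingers move at their own pace and stop on an object; FORCE is the grip in N (left out, the last holds). Time passes only in rows, so rows that repeat a pose let the fingers close. It gives the time, the measured TCP pose, the force, the opening and the grip force at its end, in the units of the state.
- bot.get_obs(): the state, without advancing time (a new reading comes with each control period).
- viewer.grab_frame(name): name is "side" or "top"; returns a dict with "img" (400x640x3 uint8, red, green, blue), "fx", "fy", "cx", "cy" (pixels), "k1" (the pictures are not rectified: a ray, as slopes to the right and down, at radius r is drawn at 1 + k1 r^2 times it, then the intrinsics apply), "origin" and "attitude" of the camera in the world. Camera axes: x right, y down, z forward; pixel columns grow to the right and rows downward; lengths in m; the calibration is good to about 2 mm. A picture is of the moment at which its call begins. There is no depth.
- bot.job_done(): hands the job in; it is judged then, once.
Trained networks look in the newest picture that a camera, given by its name, has taken for a name from the list of things; names that differ only in an ending like _2 or _b are one class to them, and where a whole thing is asked for, a point or a joint stands for the part that bears it (a point fixed in the world has none). Each returns a list of dicts, best first, with "confidence" (0 to 1); they miss things now and then, are a little off and sometimes report something else, mostly with a low value. They report only what shows in the picture. A call takes as long as a camera call. They do not tell look-alikes from the thing itself.
- look_for(camera, query): "location" ([row, column] in pixels, amid what is visible of it).
The state is a dict: "t": time; "joints": joint angles; "joint_velocities": joint speeds; "joint_torque": joint torques, N m; "ee_pos": TCP position; "ee_rot": TCP orientation; "ft_force": force on the tool from outside, world axes, zero at the start; "moment": the same for the moment, N m; "grip_width": finger opening in m; "grip_force": force on a finger pad.
Only numpy, scipy, OpenCV 4.12 (cv2) and the standard library are available. Lean on these libraries where they do the work, as an engineer would, in place of code of your own. Each camera call takes 0.05 s, during which the arm holds its last target. There are 200 camera calls.

## Working session

There is one attempt and no reset: what is moved stays moved. The work goes in short steps, Python scripts to look and compute and a shell command to move; the robot and the scene stay as the last step left them, time stands still between calls to the robot, and variables do not carry over. Pictures are saved under pics/ and viewed, at most 10 in all, crops included, and the job is handed in when it is done.

```bash
ls; mkdir -p pics; cat > h.py <<'E'
import numpy as np, cv2
from station import bot, viewer, look_for
def ray(f,row,col):
    p=np.array([(col-f["cx"])/f["fx"],(row-f["cy"])/f["fy"]]); q=p.copy()
    for _ in range(20): q=p/(1+f["k1"]*(q@q))
    return np.array(f["attitude"])@np.array([q[0],q[1],1.])
def at(f,row,col,z):
    d=ray(f,row,col); o=np.array(f["origin"]); return o+d*(z-o[2])/d[2]
def proj(f,P):
    c=np.array(f["attitude"]).T@(np.array(P)-np.array(f["origin"])); q=c[:2]/c[2]; q=q*(1+f["k1"]*(q@q))
    return np.array([f["cy"]+f["fy"]*q[1],f["cx"]+f["fx"]*q[0]])
E
python3 - <<'E'
from h import *
for n in ("top","side"):
    f=viewer.grab_frame(n); cv2.imwrite(f"pics/{n}0.png",f["img"][:,:,::-1])
    print(n,[np.round(f[k],3).tolist() for k in("fx","cx","cy","k1","origin","attitude")])
    for q in("rack","slot_1","nest","end_stop","channel_floor","jaw","seat","stop"):
        print(q,[(np.round(d["location"]).tolist(),round(d["confidence"],2)) for d in look_for(n,q)][:6])
o=bot.get_obs();print({k:np.round(v,3).tolist() for k,v in o.items()})
E
```

```text
pics
top [481.505, 325.626, 201.522, -0.114, [0.466, 0.006, 1.34], [[-0.006, -0.998, 0.064], [-1.0, 0.005, -0.008], [0.008, -0.064, -0.998]]]
rack [([184.0, 260.0], 0.6)]
slot_1 [([174.0, 257.0], 0.48), ([167.0, 280.0], 0.42), ([200.0, 233.0], 0.37)]
nest [([274.0, 418.0], 0.76), ([213.0, 397.0], 0.6), ([286.0, 364.0], 0.59)]
end_stop [([201.0, 403.0], 0.52), ([274.0, 367.0], 0.41)]
channel_floor [([289.0, 424.0], 0.71), ([288.0, 364.0], 0.64), ([230.0, 400.0], 0.54), ([214.0, 397.0], 0.16)]
jaw [([289.0, 361.0], 0.65), ([218.0, 401.0], 0.5), ([281.0, 423.0], 0.41)]
seat []
stop []
side [454.005, 318.535, 197.161, -0.074, [0.249, 0.936, 0.716], [[-0.951, -0.169, 0.258], [-0.308, 0.52, -0.796], [0.001, -0.837, -0.547]]]
rack [([279.0, 281.0], 0.7)]
slot_1 []
nest [([213.0, 414.0], 0.87), ([181.0, 357.0], 0.65), ([180.0, 411.0], 0.63)]
end_stop [([172.0, 340.0], 0.58), ([205.0, 400.0], 0.57), ([173.0, 404.0], 0.37)]
channel_floor []
jaw [([205.0, 414.0], 0.45)]
seat []
stop [([186.0, 368.0], 0.74)]
{'t': 0.9, 'joints': [-1.494, 0.259, 0.022, 1.334, -0.0, 1.418], 'joint_velocities': [0.001, 0.0, 0.0, 0.0, -0.0, -0.001], 'joint_torque': [-0.001, -55.537, 34.473, 0.001, -0.0, -0.0], 'ee_pos': [0.125, -0.536, 0.231], 'ee_rot': [[0.974, 0.228, -0.0], [0.228, -0.974, -0.0], [-0.0, 0.0, -1.0]], 'ft_force': [-0.829, -0.569, 0.575], 'moment': [-0.018, 0.025, -0.003], 'grip_force': 0.0, 'grip_width': 0.086}
```

```bash
python3 - <<'E'
import cv2
a=cv2.imread("pics/top0.png")
c=a[130:330,190:470]; cv2.imwrite("pics/topc.png",cv2.resize(c,(800,571),interpolation=cv2.INTER_CUBIC))
E
```

```text
(no output)
```

View pics/top0.png

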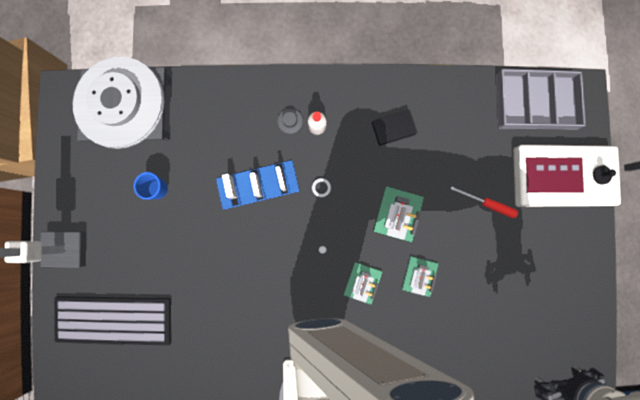

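View pics/topc.png

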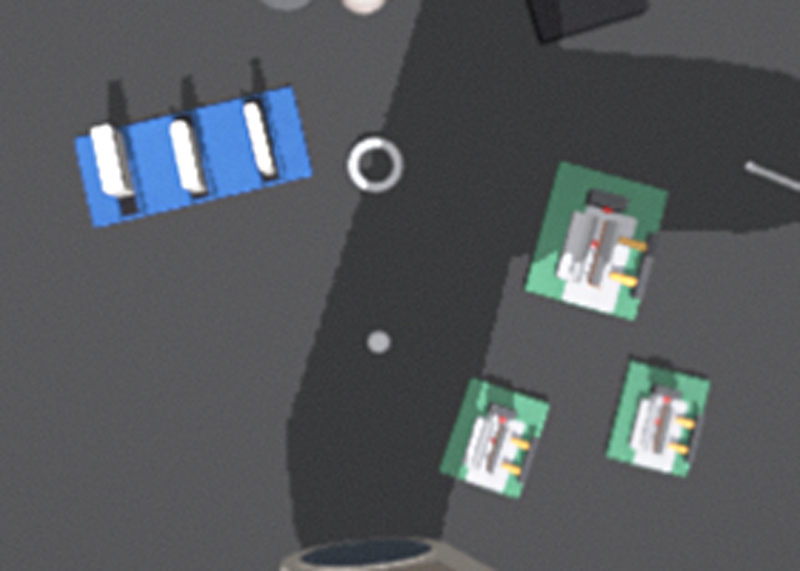

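View pics/side0.png

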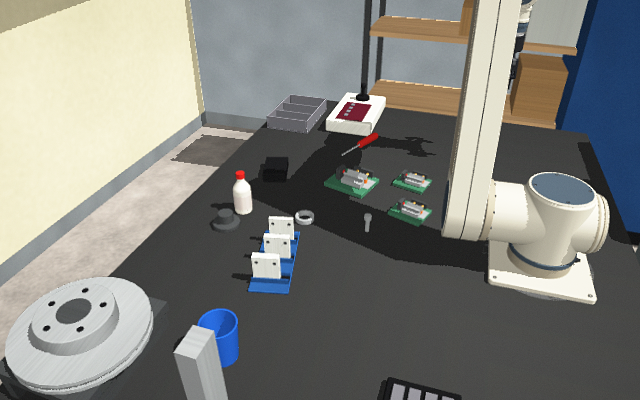

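The largest green nest is the one at top-image pixel (213,400). The look-alikes at (285,364) and (277,421) are clearly smaller, and the enlarged crop agrees. The rack is at (184,258), with its plates at columns ~230, 256 and 281. Next I fit metric poses.

```bash
cat > fit.py <<'E'
from h import *
from scipy.optimize import minimize
S=8
def corners(p,L,W,H):
    c,s=np.cos(p[2]),np.sin(p[2]); return [(p[0]+c*a*L/2-s*b*W/2,p[1]+s*a*L/2+c*b*W/2,z) for a in(-1,1) for b in(-1,1) for z in(0,H)]
def hullmask(pts,shape):
    m=np.zeros((shape[0],shape[1]),np.uint8); cv2.fillConvexPoly(m,cv2.convexHull(np.round(pts*16).astype(np.int32)),1,shift=4); return m
def fit(f,mask,p0,dim,r0,r1,c0,c1):
    ys,xs=np.nonzero(mask[r0:r1,c0:c1]); pts=np.concatenate([np.c_[xs+a,ys+b] for a in(0,1) for b in(0,1)]).astype(np.float32)*S
    h=cv2.convexHull(pts)[:,0]; T=hullmask(h,((r1-r0)*S,(c1-c0)*S))
    def cost(p):
        q=np.array([proj(f,P)[::-1]+.5-[c0,r0] for P in corners(p,*dim)])*S
        m=hullmask(q,T.shape); return 1-(m&T).sum()/(m|T).sum()
    r=minimize(cost,p0,method="Nelder-Mead",options=dict(initial_simplex=[p0]+[list(np.array(p0)+d) for d in np.diag([.01,.01,.1])],xatol=1e-5,fatol=1e-6)); return r.x,1-r.fun
E
python3 - <<'E'
from fit import *
for n,Bb,Nb,N2,N3 in(("top",(150,220,205,310),(180,250,365,435),(255,310,338,390),(250,302,395,445)),("side",(220,300,235,310),(155,205,320,384),(190,228,385,438),(165,196,388,438))):
    f=viewer.grab_frame(n); hsv=cv2.cvtColor(f["img"],cv2.COLOR_RGB2HSV); H,Sa,V=hsv[...,0],hsv[...,1],hsv[...,2]
    bl=((H>95)&(H<125)&(Sa>120)&(V>60)); gr=((H>60)&(H<95)&(Sa>70)&(V>35))
    print(n,"rack",fit(f,bl,[.52,.16,.2],(.09,.22,.006),*Bb))
    p0=at(f,*((213,400) if n=="top" else (183,355)),.015)
    print("nest",fit(f,gr,[p0[0],p0[1],-.2],(.13,.11,.015),*Nb))
    for b in(Nb,N2,N3):
        ys,xs=np.nonzero(gr[b[0]:b[1],b[2]:b[3]]); P=np.array([at(f,y+b[0],x+b[2],.012)[:2] for y,x in zip(ys,xs)],np.float32)
        print(b,cv2.minAreaRect(P))
E
```

```text
top rack (array([0.59952142, 0.18536198, 0.23697683]), np.float64(0.9504364035469766))
nest (array([ 0.51537581, -0.20678736, -0.26518912]), np.float64(0.9577140876906961))
(180, 250, 365, 435) ((0.5157265067100525, -0.20660069584846497), (0.11142163723707199, 0.13069641590118408), 74.06430053710938)
(255, 310, 338, 390) ((0.32615041732788086, -0.10560336709022522), (0.08094858378171921, 0.09710220992565155), 70.9979019165039)
(250, 302, 395, 445) ((0.34280815720558167, -0.26406440138816833), (0.08122783154249191, 0.09675008058547974), 75.09590148925781)
side rack (array([0.59955459, 0.18563105, 0.23741947]), np.float64(0.966996577331307))
nest (array([ 0.51538561, -0.20498146, -0.26598728]), np.float64(0.9517833085159186))
(155, 205, 320, 384) ((0.5145712494850159, -0.19932161271572113), (0.1290615350008011, 0.13893479108810425), 74.09508514404297)
(190, 228, 385, 438) ((0.3130093216896057, -0.1334598809480667), (0.172721266746521, 0.10122281312942505), 71.70866394042969)
(165, 196, 388, 438) ((0.34134235978126526, -0.2534558176994324), (0.09586338698863983, 0.09895016252994537), 74.66432189941406)
```

```bash
python3 - <<'E'
import fit; from fit import *
fit.corners=lambda p,L,W,H:[(p[0]+np.cos(p[2])*a*L/2-np.sin(p[2])*b*W/2,p[1]+np.sin(p[2])*a*L/2+np.cos(p[2])*b*W/2,z) for a in(-1,1) for b in(-1,1) for z in(.02,H)]
C=np.array([.5995,.1855]);y=.237;ex=np.array([np.cos(y),np.sin(y)]);ey=np.array([-ex[1],ex[0]])
for n in("top","side"):
    f=viewer.grab_frame(n); hsv=cv2.cvtColor(f["img"],cv2.COLOR_RGB2HSV); w=(hsv[...,1]<60)&(hsv[...,2]>150)
    for k,s in enumerate((.07,0,-.07)):
        c=C+ey*s; q=np.array([proj(f,(*c,z)) for z in(.02,.075)]).mean(0).astype(int); d=20 if n=="top" else 24
        for t in(.0095,.0125,.0155):
            p,i=fit.fit(f,w,[*c,y],(.06,t,.075),q[0]-d,q[0]+d,q[1]-d,q[1]+d); print(n,k+1,t,np.round([(p[:2]-c)@ex,(p[:2]-c)@ey,p[2]-y,i],4))
for k,s in enumerate((.07,0,-.07)): print("slot",k+1,C+ey*s)
r=bot.get_obs()["ee_rot"]; print("tool y angle deg",np.degrees(np.arctan2(r[1,1],r[0,1])),"rack y",np.degrees(y)+90,"nest y",90-np.degrees(.2655))
E
```

```text
Traceback (most recent call last):
AttributeError: 'function' object has no attribute 'fit'
```

```bash
mv fit.py ft.py; python3 - <<'E'
import ft; from ft import *
ft.corners=lambda p,L,W,H:[(p[0]+np.cos(p[2])*a*L/2-np.sin(p[2])*b*W/2,p[1]+np.sin(p[2])*a*L/2+np.cos(p[2])*b*W/2,z) for a in(-1,1) for b in(-1,1) for z in(.02,H)]
C=np.array([.5995,.1855]);y=.237;ex=np.array([np.cos(y),np.sin(y)]);ey=np.array([-ex[1],ex[0]])
for n in("top","side"):
    f=viewer.grab_frame(n); hsv=cv2.cvtColor(f["img"],cv2.COLOR_RGB2HSV); w=(hsv[...,1]<60)&(hsv[...,2]>150)
    for k,s in enumerate((.07,0,-.07)):
        c=C+ey*s; q=np.array([proj(f,(*c,z)) for z in(.02,.075)]).mean(0).astype(int); d=20 if n=="top" else 24
        for t in(.0095,.0125,.0155):
            p,i=ft.fit(f,w,[*c,y],(.06,t,.075),q[0]-d,q[0]+d,q[1]-d,q[1]+d); print(n,k+1,t,np.round([(p[:2]-c)@ex,(p[:2]-c)@ey,p[2]-y,i],4))
for k,s in enumerate((.07,0,-.07)): print("slot",k+1,C+ey*s)
r=bot.get_obs()["ee_rot"]; print("tool y angle deg",np.degrees(np.arctan2(r[1,1],r[0,1])),"rack y",np.degrees(y)+90,"nest y",90-np.degrees(.2655))
E
```

```text
top 1 0.0095 [ 0.0101  0.0036 -0.1016  0.6707]
top 1 0.0125 [ 0.0094  0.0035 -0.0602  0.7691]
top 1 0.0155 [ 0.0088  0.003  -0.0124  0.856 ]
top 2 0.0095 [-0.0015  0.0239 -0.8755  0.374 ]
top 2 0.0125 [-0.002   0.0248 -0.8031  0.4309]
top 2 0.0155 [-0.0015  0.0216 -0.7815  0.486 ]
top 3 0.0095 [-0.0054  0.0239 -0.8375  0.34  ]
top 3 0.0125 [-6.000e-04  2.130e-02 -7.657e-01  3.971e-01]
top 3 0.0155 [-0.0043  0.0217 -0.7439  0.453 ]
side 1 0.0095 [0.0062 0.0074 0.0388 0.4631]
side 1 0.0125 [ 0.0061  0.0066 -0.0125  0.4853]
side 1 0.0155 [ 0.0072  0.005  -0.0326  0.5083]
side 2 0.0095 [0.0077 0.0438 0.0781 0.3567]
side 2 0.0125 [0.0075 0.0431 0.0762 0.372 ]
side 2 0.0155 [ 6.800e-03  4.000e-02 -1.000e-04  3.869e-01]
side 3 0.0095 [-0.0034  0.0488  0.0579  0.4562]
side 3 0.0125 [-0.0033  0.0467  0.0111  0.4749]
side 3 0.0155 [-0.0036  0.0444 -0.0116  0.4945]
slot 1 [0.58306487 0.25354327]
slot 2 [0.5995 0.1855]
slot 3 [0.61593513 0.11745673]
tool y angle deg -76.83061677155503 rack y 103.57909974460051 nest y 74.78797053927664
```

```bash
cat > plates.py <<'E'
import ft; from ft import *
ft.corners=lambda p,L,W,H:[(p[0]+np.cos(p[2])*a*L/2-np.sin(p[2])*b*W/2,p[1]+np.sin(p[2])*a*L/2+np.cos(p[2])*b*W/2,z) for a in(-1,1) for b in(-1,1) for z in(.02,H)]
C=np.array([.5995,.1855]);y=.237;ex=np.array([np.cos(y),np.sin(y)]);ey=np.array([-ex[1],ex[0]])
for n in("top","side"):
    f=viewer.grab_frame(n); hsv=cv2.cvtColor(f["img"],cv2.COLOR_RGB2HSV); w=((hsv[...,1]<60)&(hsv[...,2]>150)).astype(np.uint8)
    N,lab,st,ce=cv2.connectedComponentsWithStats(w)
    for k,s in enumerate((.07,0,-.07)):
        c=C+ey*s; q=np.array([proj(f,(*c,z)) for z in(.02,.075)]).mean(0).astype(int)
        i=min((i for i in range(1,N) if st[i,4]>60),key=lambda i:np.hypot(*(ce[i][::-1]-q)))
        for t in(.0095,.0125,.0155):
            p,v=ft.fit(f,lab==i,[*c,y],(.06,t,.075),q[0]-35,q[0]+35,q[1]-35,q[1]+35); print(n,k+1,t,st[i,4],np.round([(p[:2]-c)@ex,(p[:2]-c)@ey,p[2]-y,v],4))
E
python3 plates.py
python3 -m crank '{"translation":[[0.034,0.052,0],[0.068,0.104,0],[0.102,0.156,0],[0.136,0.208,0],[0.17,0.26,0]],"spin":[0.4,0.4,0.4,0.4,0.4]}' 0.4 40
python3 -m crank '{"translation":[[0.032,0.05,0],[0.064,0.1,0],[0.096,0.15,0],[0.128,0.2,0],[0.16,0.25,0]],"spin":[0,0,0,0,0]}'
```

```text
top 1 0.0095 196 [ 0.0088  0.0036 -0.1124  0.6795]
top 1 0.0125 196 [ 0.0092  0.0033 -0.0579  0.7796]
top 1 0.0155 196 [ 0.0088  0.0029 -0.0044  0.8672]
top 2 0.0095 162 [-0.0032  0.0021 -0.1018  0.7452]
top 2 0.0125 162 [-0.0041  0.0016 -0.0608  0.8618]
top 2 0.0155 162 [-0.0039  0.0015 -0.0024  0.9264]
top 3 0.0095 132 [-0.0032  0.0013 -0.0518  0.7537]
top 3 0.0125 132 [-0.0037  0.001  -0.005   0.9046]
top 3 0.0155 132 [-0.0034  0.0013  0.0308  0.8816]
side 1 0.0095 1686 [0.0064 0.0068 0.0332 0.3566]
side 1 0.0125 1686 [ 0.0069  0.0065 -0.007   0.3739]
side 1 0.0155 1686 [ 0.0073  0.0051 -0.029   0.3914]
side 2 0.0095 1686 [0.0066 0.0769 0.0347 0.2885]
side 2 0.0125 1686 [ 0.0076  0.0766 -0.0067  0.3024]
side 2 0.0155 1686 [ 0.0062  0.0749 -0.031   0.3165]
side 3 0.0095 1686 [0.0015 0.0859 0.0798 0.3698]
side 3 0.0125 1686 [0.0047 0.0853 0.0467 0.3851]
side 3 0.0155 1686 [ 0.0046  0.082  -0.0092  0.4013]
t: 1.88
ee_pos: [0.296, -0.2739, 0.2315]
ee_rot: [[0.972, 0.234, 0.001], [0.234, -0.972, -0.001], [0.0, 0.001, -1.0]]
ft_force: [1.0, -0.5, -0.0]
grip_width: 0.0508
grip_force: 0.0
t: 2.5
ee_pos: [0.4561, -0.0236, 0.2316]
ee_rot: [[0.972, 0.235, 0.001], [0.235, -0.972, -0.0], [0.001, 0.001, -1.0]]
ft_force: [0.4, -1.6, 0.4]
grip_width: 0.051
grip_force: 0.0
```

```bash

python3 -m crank '{"translation":[[0.04,0.036,0],[0.08,0.072,0],[0.12,0.108,0],[0.157,0.141,0],[0.157,0.141,0]],"spin":[0,0,0,0,0]}'
python3 - <<'E'
from h import *
for i in range(3): viewer.grab_frame("side"); o=bot.get_obs(); print(o["t"],o["ee_pos"],o["ft_force"],o["grip_width"])
f=viewer.grab_frame("top");g=viewer.grab_frame("side")
cv2.imwrite("pics/a.png",np.hstack([cv2.resize(f["img"][120:260,180:320],(400,400)),cv2.resize(g["img"][100:300,200:400],(400,400))])[:,:,::-1])
E
```

```text
t: 3.12
ee_pos: [0.6139, 0.1176, 0.2296]
ee_rot: [[0.971, 0.237, -0.001], [0.237, -0.971, 0.0], [-0.001, -0.001, -1.0]]
ft_force: [-0.7, -0.7, 0.0]
grip_width: 0.0514
grip_force: 0.0
3.175 [0.61275833 0.11650615 0.23007829] [-1.31270324  0.6261822  -0.98012656] 0.051224459825559565
3.225 [0.61215496 0.11571902 0.23061744] [ 0.11854127 -0.31884282  0.03838631] 0.05119910337640607
3.275 [0.61182012 0.11521443 0.23111   ] [ 0.50414331  0.73430108 -0.30420514] 0.05085521420947443
```

View pics/a.png

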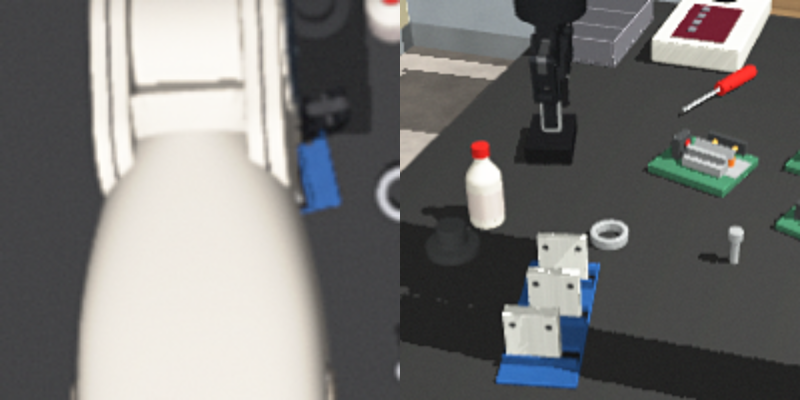

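```bash

python3 -m crank '{"translation":[[0,0.0015,-0.055],[0,0.0015,-0.11],[0,0.0015,-0.16],[0,0.0015,-0.184],[0,0.0015,-0.184]],"spin":[0,0,0,0,0]}'
python3 -m crank '{"translation":[[0,0,0],[0,0,0],[0,0,0],[0,0,0],[0,0,0]],"spin":[0,0,0,0,0]}' 1 25
```

```text
t: 4.0
ee_pos: [0.6109, 0.1161, 0.0463]
ee_rot: [[0.972, 0.233, -0.003], [0.233, -0.972, -0.0], [-0.003, -0.0, -1.0]]
ft_force: [-0.4, 0.6, 1.1]
grip_width: 0.0512
grip_force: 0.0
t: 4.62
ee_pos: [0.613, 0.1168, 0.0488]
ee_rot: [[0.972, 0.234, 0.003], [0.234, -0.972, -0.0], [0.002, 0.001, -1.0]]
ft_force: [-1.4, -0.8, 6.5]
grip_width: 0.009
grip_force: 32.3
```

```bash

python3 -m crank '{"translation":[[0,0,0],[0,0,0],[0,0,0.02],[0,0,0.045],[0,0,0.045]],"spin":[0,0,0,0,0]}' 0.4 
python3 -m crank '{"translation":[[-0.008,0.034,0],[-0.017,0.068,0],[-0.017,0.068,0],[-0.017,0.068,-0.03],[-0.017,0.068,-0.045]],"spin":[0,0,0,0,0]}'
python3 -m crank '{"translation":[[0,0,0],[0,0,0],[0,0,0],[0,0,0],[0,0,0]],"spin":[0,0,0,0,0]}' 1 25
python3 -c "
from h import *
for i in range(3): viewer.grab_frame('side'); o=bot.get_obs(); print(o['t'],o['ee_pos'],o['ft_force'],o['grip_width'])"
```

```text
t: 5.25
ee_pos: [0.6133, 0.1171, 0.094]
ee_rot: [[0.972, 0.235, 0.003], [0.235, -0.972, 0.0], [0.003, 0.001, -1.0]]
ft_force: [0.4, 0.1, -0.4]
grip_width: 0.0514
grip_force: 0.0
t: 5.88
ee_pos: [0.5945, 0.1843, 0.0453]
ee_rot: [[0.972, 0.234, -0.002], [0.234, -0.972, -0.001], [-0.002, 0.0, -1.0]]
ft_force: [-0.1, -0.1, -1.2]
grip_width: 0.0512
grip_force: 0.0
t: 6.5
ee_pos: [0.5957, 0.185, 0.0479]
ee_rot: [[0.972, 0.235, 0.001], [0.235, -0.972, 0.0], [0.001, 0.0, -1.0]]
ft_force: [0.5, -0.5, 2.9]
grip_width: 0.0123
grip_force: 30.5
6.55 [0.59565478 0.18495963 0.04789834] [-0.52545322 -1.42374698  3.49765143] 0.01208865446944583
6.6 [0.59564311 0.18495145 0.04790704] [-0.40507877 -1.23522189  4.11340344] 0.012146757151498511
6.65 [0.5956705  0.18494281 0.04789381] [ 0.13645167 -0.968896    5.61046074] 0.011971128128483095
```

9.0 mm in slot 3 and 12.1 mm in slot 2 match 9.5 and 12.5 with the same small bias, and slot 1 looks thickest in the top picture. So I take the slot 2 plate, lift it and carry it over the nest.

```bash

python3 -m crank '{"translation":[[0,0,0],[0,0,0.01],[0,0,0.04],[0,0,0.08],[0,0,0.12]],"spin":[0,0,0,0,0]}' 1 60
python3 -m crank '{"translation":[[-0.012,-0.05,0],[-0.024,-0.1,0],[-0.036,-0.15,0],[-0.048,-0.2,0],[-0.06,-0.25,0]],"spin":[-6,-12,-18,-24,-28.8]}'
python3 -m crank '{"translation":[[-0.013,-0.05,0],[-0.023,-0.095,0],[-0.0327,-0.1375,0],[-0.0327,-0.1375,0],[-0.0327,-0.1375,0]],"spin":[0,0,0,0,0]}'
python3 - <<'E'
from h import *
for i in range(3): f=viewer.grab_frame("top");g=viewer.grab_frame("side"); o=bot.get_obs(); print(o["t"],o["ee_pos"],o["ft_force"],o["grip_width"])
r=o["ee_rot"];print(np.degrees(np.arctan2(r[1,1],r[0,1])), r[2])
cv2.imwrite("pics/b.png",np.hstack([cv2.resize(f["img"][130:270,330:470],(400,400)),cv2.resize(g["img"][90:220,290:420],(400,400))])[:,:,::-1])
E
```

```text
t: 7.28
ee_pos: [0.5948, 0.185, 0.1686]
ee_rot: [[0.972, 0.235, -0.001], [0.235, -0.972, 0.0], [-0.001, -0.0, -1.0]]
ft_force: [0.6, -0.1, -1.2]
grip_width: 0.0113
grip_force: 58.5
t: 7.9
ee_pos: [0.5345, -0.0664, 0.1677]
ee_rot: [[0.964, -0.266, 0.0], [-0.266, -0.964, 0.0], [0.0, -0.0, -1.0]]
ft_force: [0.2, 0.1, -2.2]
grip_width: 0.0117
grip_force: 58.6
t: 8.52
ee_pos: [0.5024, -0.2022, 0.1674]
ee_rot: [[0.965, -0.263, -0.0], [-0.263, -0.965, 0.001], [-0.0, -0.001, -1.0]]
ft_force: [0.1, 0.4, -2.2]
grip_width: 0.0115
grip_force: 58.8
8.625 [ 0.50267514 -0.20151779  0.16739011] [-0.26520131 -0.44973306 -1.2423098 ] 0.01125468001750934
8.725 [ 0.5028213  -0.2015041   0.16740035] [ 0.08436697  0.38147218 -1.19927661] 0.011697824868866247
8.825 [ 0.50278429 -0.2016791   0.16732987] [-0.1288293   0.39360173 -2.52243672] 0.011213788592350374
-105.15440656310692 [-2.60881171e-05 -9.40488050e-05 -9.99999995e-01]
```

View pics/b.png

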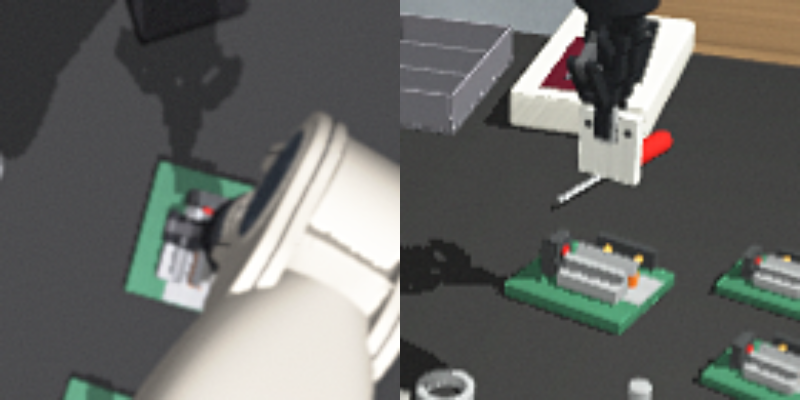

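The side picture shows the plate gripped upright, its bottom edge running from about (146,348) to (150,368), with the nest below it. I check that edge against the expected pose and descend to just above the jaws.

```bash

python3 - <<'E'
from h import *
f=viewer.grab_frame("side"); hsv=cv2.cvtColor(f["img"],cv2.COLOR_RGB2HSV)
o=bot.get_obs(); e=o["ee_pos"]; y=-.2655; ex=np.array([np.cos(y),np.sin(y)]);ey=np.array([-ex[1],ex[0]])
for dx in(-.03,.03):
  for z in(-.038,.027):
    P=[*(e[:2]+ex*dx+ey*.00625),e[2]+z]; print(dx,z,proj(f,P))
w=(hsv[...,1]<50)&(hsv[...,2]>150); s=w[122:152,340:380]; 
for r in range(122,152,4): c=np.nonzero(w[r,340:380])[0]; print(r,c.min()+340 if len(c) else None,c.max()+340 if len(c) else None)
E
python3 -m crank '{"translation":[[0,-0.001,-0.04],[0,-0.001,-0.07],[0,-0.001,-0.077],[0,-0.001,-0.077]],"spin":[0,0,0,0]}'
python3 -c "
from h import *
for i in range(3): viewer.grab_frame('side'); o=bot.get_obs(); print(o['t'],o['ee_pos'],o['ft_force'],o['grip_width'])"
```

```text
-0.03 -0.038 [150.22601998 365.2086345 ]
-0.03 0.027 [129.04215627 366.52099415]
0.03 -0.038 [144.93551892 346.75156506]
0.03 0.027 [124.0647445  347.53288192]
122 340 376
126 340 374
130 340 372
134 348 369
138 348 367
142 348 367
146 353 367
150 347 350
t: 9.38
ee_pos: [0.5028, -0.2035, 0.0907]
ee_rot: [[0.965, -0.262, 0.0], [-0.262, -0.965, 0.0], [0.0, -0.0, -1.0]]
ft_force: [0.1, -0.7, -0.5]
grip_width: 0.0115
grip_force: 58.7
9.425 [ 0.50311431 -0.20371695  0.09123761] [ 0.0082368   0.50989559 -1.13622331] 0.01142911983182722
9.475 [ 0.50327991 -0.20383951  0.09151796] [-0.15599663  0.7819538  -1.30607349] 0.01190278738534161
9.525 [ 0.50325775 -0.20385781  0.09153573] [ 0.65454611 -0.106813   -1.18212835] 0.011445496834329048
```

```bash

python3 -m crank '{"translation":[[0,0,-0.006],[0,0,-0.009],[0,0,-0.012],[0,0,-0.015],[0,0,-0.015]],"spin":[0,0,0,0,0]}'
python3 -c "
from h import *
for i in range(4): viewer.grab_frame('side'); o=bot.get_obs(); print(o['t'],o['ee_pos'],o['ft_force'],o['moment'],o['grip_width'])"
```

```text
t: 10.15
ee_pos: [0.5028, -0.2029, 0.0751]
ee_rot: [[0.965, -0.262, 0.001], [-0.262, -0.965, 0.001], [0.0, -0.002, -1.0]]
ft_force: [1.6, 4.7, 0.1]
grip_width: 0.0118
grip_force: 59.0
10.2 [ 0.50281193 -0.20286551  0.07515187] [ 2.02762399  4.49160164 -1.15263864] [ 1.17282308 -0.54796471 -0.07632072] 0.011504707722857825
10.25 [ 0.50284123 -0.20287782  0.07517679] [ 2.20375073  4.64704737 -0.84620422] [ 1.11747834 -0.50358074 -0.10249527] 0.011675398782582525
10.3 [ 0.50285375 -0.2029005   0.07516046] [ 2.02559349  4.3740889  -0.55159124] [ 1.15017287 -0.56958995 -0.12529917] 0.011599603219663922
10.35 [ 0.50283976 -0.20288434  0.07517398] [ 1.44337969  3.55782063 -0.57097505] [ 1.14607101 -0.57516638 -0.12985722] 0.011400699180416921
```

```bash

python3 -m crank '{"translation":[[0,0,-0.003],[0,0,-0.006],[0,0,-0.009],[0,0,-0.01],[0,0,-0.01]],"spin":[0,0,0,0,0]}'
python3 -c "
from h import *
for i in range(3): viewer.grab_frame('side'); o=bot.get_obs(); print(o['t'],o['ee_pos'],o['ft_force'],o['moment'],o['grip_width'])"
```

```text
t: 10.98
ee_pos: [0.503, -0.2025, 0.0652]
ee_rot: [[0.965, -0.262, 0.001], [-0.262, -0.965, 0.002], [0.0, -0.002, -1.0]]
ft_force: [2.5, 6.5, -0.0]
grip_width: 0.0115
grip_force: 59.3
11.025 [ 0.50297322 -0.20255444  0.06518537] [ 3.45135772  5.01760317 -0.31090821] [ 1.48893214 -0.70579706 -0.15069485] 0.011216132791138124
11.075 [ 0.50298415 -0.20257205  0.06521295] [ 2.7269765   6.35426762 -0.0601143 ] [ 1.56290177 -0.69759933 -0.14937969] 0.01122747063888555
11.125 [ 0.5030012  -0.20254079  0.06520377] [2.91910909 6.67869012 0.58919255] [ 1.4682713  -0.66441535 -0.20436631] 0.011970129958618453
```

Side force is about 7 N, so the spring jaw is carrying the plate. Before pressing the floor pin I shift it towards the fixed jaw until that takes load.

```bash
cat > st.py <<'E'
from h import *
y=-.2655; ex=np.array([np.cos(y),np.sin(y)]);ey=np.array([-ex[1],ex[0]]); F=[];M=[];E=[]
for i in range(6): viewer.grab_frame('side'); o=bot.get_obs(); F.append(o['ft_force']);M.append(o['moment']);E.append(o['ee_pos'])
F=np.mean(F,0);e=np.mean(E,0);d=e[:2]-[.5154,-.206]
print("t %.2f nest xyz mm"%o['t'],np.round([d@ex*1e3,d@ey*1e3,e[2]*1e3],2),"F nest",np.round([F[:2]@ex,F[:2]@ey,F[2]],2),"M",np.round(np.mean(M,0),2),"grip",round(o['grip_width'],4))
E
python3 st.py
python3 -m crank '{"translation":[[0.0002,0.001,0],[0.0002,0.001,0]],"spin":[0,0]}'
python3 st.py
python3 -m crank '{"translation":[[0.0002,0.001,0],[0.0002,0.001,0]],"spin":[0,0]}'
python3 st.py
```

```text
t 11.43 nest xyz mm [-12.88   0.08  65.2 ] F nest [1.4  6.79 0.4 ] M [ 1.56 -0.71 -0.17] grip 0.0115
t: 11.68
ee_pos: [0.5031, -0.2021, 0.0652]
ee_rot: [[0.965, -0.262, 0.001], [-0.262, -0.965, 0.001], [0.0, -0.001, -1.0]]
ft_force: [3.0, 4.7, -0.2]
grip_width: 0.0115
grip_force: 59.0
t 11.97 nest xyz mm [-12.91   0.48  65.21] F nest [ 1.66  5.57 -0.91] M [ 1.16 -0.76 -0.19] grip 0.0116
t: 12.22
ee_pos: [0.5031, -0.2018, 0.0652]
ee_rot: [[0.965, -0.263, 0.0], [-0.263, -0.965, -0.001], [0.0, 0.0, -1.0]]
ft_force: [2.5, 1.1, -3.1]
grip_width: 0.0116
grip_force: 58.9
t 12.53 nest xyz mm [-12.97   0.82  65.25] F nest [ 3.05  1.16 -3.49] M [ 0.11 -0.75 -0.26] grip 0.0115
```

```bash

python3 -m crank '{"translation":[[0,0,-0.003],[0,0,-0.006],[0,0,-0.008],[0,0,-0.01],[0,0,-0.01]],"spin":[0,0,0,0,0]}'
python3 st.py
python3 -m crank '{"translation":[[0,0,-0.001],[0,0,-0.002],[0,0,-0.002]],"spin":[0,0,0]}'
python3 st.py
```

```text
t: 13.15
ee_pos: [0.5028, -0.2017, 0.0551]
ee_rot: [[0.965, -0.263, -0.0], [-0.263, -0.965, -0.0], [-0.0, 0.0, -1.0]]
ft_force: [-0.3, -1.2, 0.3]
grip_width: 0.0114
grip_force: 59.3
t 13.45 nest xyz mm [-13.27   0.91  55.05] F nest [ 0.85 -1.39 -1.37] M [-0.45 -0.02 -0.4 ] grip 0.0118
t: 13.82
ee_pos: [0.503, -0.2017, 0.0535]
ee_rot: [[0.965, -0.263, 0.0], [-0.263, -0.965, -0.0], [0.0, 0.0, -1.0]]
ft_force: [-1.3, -3.0, 4.2]
grip_width: 0.0115
grip_force: 59.9
t 14.12 nest xyz mm [-13.07   0.94  53.43] F nest [-1.07 -2.58  4.93] M [-0.55  0.34 -0.37] grip 0.0119
```

```bash

python3 -m crank '{"translation":[[0,0,-0.001],[0,0,-0.001]],"spin":[0,0]}'
python3 st.py
python3 -m crank '{"translation":[[0,0,-0.001],[0,0,-0.001]],"spin":[0,0]}'
python3 st.py
```

```text
t: 14.38
ee_pos: [0.5031, -0.2017, 0.0529]
ee_rot: [[0.965, -0.263, 0.001], [-0.263, -0.965, -0.001], [0.001, 0.0, -1.0]]
ft_force: [-2.9, -1.3, 11.4]
grip_width: 0.0114
grip_force: 61.0
t 14.68 nest xyz mm [-13.02   0.94  52.93] F nest [-2.55 -2.38 10.77] M [-0.34  0.69 -0.37] grip 0.0112
t: 14.92
ee_pos: [0.5032, -0.2017, 0.0529]
ee_rot: [[0.965, -0.263, 0.001], [-0.263, -0.965, -0.001], [0.002, 0.001, -1.0]]
ft_force: [-6.4, -0.4, 21.2]
grip_width: 0.0115
grip_force: 62.6
t 15.22 nest xyz mm [-12.97   0.93  52.88] F nest [-6.36 -1.21 21.35] M [-0.01  1.36 -0.41] grip 0.0113
```

Seated: TCP at 52.9 mm as predicted. I ease the pressure slightly and slide towards the stop.

```bash

python3 -m crank '{"translation":[[0,0,0.0007],[0.0024,-0.0007,0.0007],[0.0048,-0.0013,0.0007],[0.0072,-0.002,0.0007],[0.0097,-0.0026,0.0007]],"spin":[0,0,0,0,0]}'
python3 st.py
```

```text
t: 15.85
ee_pos: [0.5099, -0.2035, 0.053]
ee_rot: [[0.965, -0.263, -0.005], [-0.263, -0.965, 0.0], [-0.005, 0.001, -1.0]]
ft_force: [-19.4, 0.3, 26.5]
grip_width: 0.0115
grip_force: 63.3
t 16.15 nest xyz mm [-5.67  0.94 53.02] F nest [-16.72  -3.28  25.04] M [ 0.19  3.62 -0.36] grip 0.0115
```

```bash

python3 -m crank '{"translation":[[0,0,0.001],[0,0,0.0015],[0,0,0.0015]],"spin":[0,0,0]}'
python3 st.py
python3 - <<'E'
from h import *
f=viewer.grab_frame("side");cv2.imwrite("pics/c.png",cv2.resize(f["img"][130:215,315:400],(600,600),interpolation=cv2.INTER_CUBIC)[:,:,::-1])
for x in(.02,.03): print([np.round(proj(f,[.5154+.965*x+.2624*yy,-.206-.2624*x+.965*yy,z]),1).tolist() for yy,z in((.006,.05),(.006,.08))])
E
```

```text
t: 16.52
ee_pos: [0.5102, -0.2036, 0.0531]
ee_rot: [[0.965, -0.263, -0.005], [-0.263, -0.965, 0.001], [-0.005, 0.001, -1.0]]
ft_force: [-11.6, -1.9, 9.7]
grip_width: 0.0116
grip_force: 60.7
t 16.82 nest xyz mm [-5.69  0.97 53.11] F nest [-10.92  -4.16   9.62] M [-0.33  2.52 -0.39] grip 0.0116
[[168.5, 345.0], [159.6, 345.4]]
[[167.6, 342.1], [158.8, 342.4]]
```

View pics/c.png

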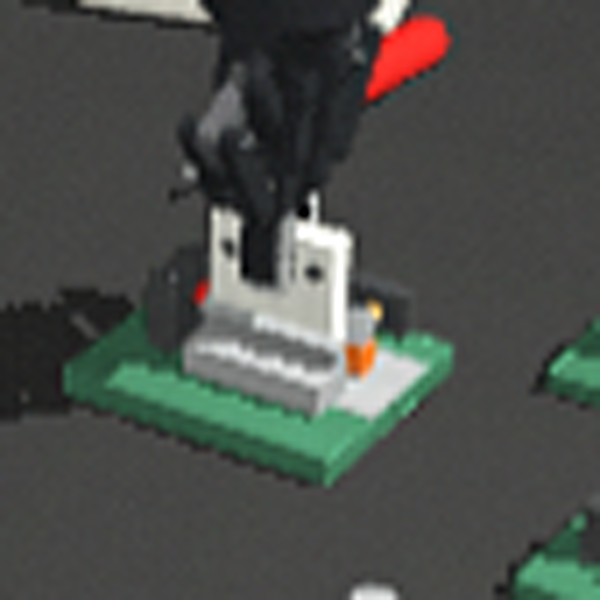

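The red stop pin is still visible, about 10 mm of gap, so this is friction and not the stop. I ease the side and floor load and go on.

```bash

python3 -m crank '{"translation":[[-0.0002,-0.0008,0.0003],[0.0017,-0.0013,0.0006],[0.0037,-0.0018,0.0009],[0.0056,-0.0024,0.0012],[0.0056,-0.0024,0.0012]],"spin":[0,0,0,0,0]}'
python3 st.py
```

```text
t: 17.5
ee_pos: [0.5162, -0.2054, 0.0533]
ee_rot: [[0.965, -0.263, -0.005], [-0.263, -0.965, 0.002], [-0.005, -0.001, -1.0]]
ft_force: [-6.9, 0.4, 0.5]
grip_width: 0.0115
grip_force: 59.3
t 17.80 nest xyz mm [ 0.56  0.76 53.33] F nest [-5.85 -1.04 -0.84] M [-0.03  1.53 -0.34] grip 0.0112
```

```bash

python3 -m crank '{"translation":[[0.001,-0.0003,-0.0004],[0.0019,-0.0005,-0.0007],[0.0019,-0.0005,-0.0007]],"spin":[0,0,0]}'
python3 st.py
python3 -m crank '{"translation":[[0.001,-0.0003,0],[0.0014,-0.0004,0],[0.0014,-0.0004,0]],"spin":[0,0,0]}'
python3 st.py
```

```text
t: 18.18
ee_pos: [0.5167, -0.2055, 0.0532]
ee_rot: [[0.965, -0.263, -0.007], [-0.263, -0.965, 0.003], [-0.007, -0.001, -1.0]]
ft_force: [-14.9, 2.5, 9.4]
grip_width: 0.0111
grip_force: 60.9
t 18.48 nest xyz mm [ 1.15  0.76 53.16] F nest [-14.78  -1.65   9.87] M [ 0.38  3.09 -0.35] grip 0.0118
t: 18.85
ee_pos: [0.5168, -0.2055, 0.0532]
ee_rot: [[0.965, -0.263, -0.009], [-0.263, -0.965, 0.003], [-0.01, -0.0, -1.0]]
ft_force: [-21.5, 3.3, 14.3]
grip_width: 0.0116
grip_force: 61.5
t 19.15 nest xyz mm [ 1.21  0.8  53.19] F nest [-21.15  -2.5   14.68] M [ 0.61  4.33 -0.31] grip 0.0117
```

```bash

python3 -m crank '{"translation":[[0.001,-0.0003,0],[0.001,-0.0003,0]],"spin":[0,0]}'
python3 st.py
```

```text
t: 19.4
ee_pos: [0.5168, -0.2055, 0.0532]
ee_rot: [[0.965, -0.263, -0.011], [-0.263, -0.965, 0.003], [-0.012, -0.0, -1.0]]
ft_force: [-26.2, 4.1, 18.7]
grip_width: 0.0115
grip_force: 62.2
t 19.70 nest xyz mm [ 1.25  0.8  53.19] F nest [-25.89  -2.7   18.65] M [ 0.8   5.19 -0.35] grip 0.0117
```

```bash

python3 -m crank '{"translation":[[-0.001,0.0003,0],[-0.0019,0.0005,0],[-0.0019,0.0005,0]],"spin":[0,0,0]}'
python3 st.py
python3 - <<'E'
from h import *
f=viewer.grab_frame("side");g=viewer.grab_frame("top");cv2.imwrite("pics/d.png",np.hstack([cv2.resize(f["img"][145:205,320:380],(400,400),interpolation=cv2.INTER_CUBIC),cv2.resize(g["img"][180:250,365:435],(400,400),interpolation=cv2.INTER_CUBIC)])[:,:,::-1])
E
```

```text
t: 20.08
ee_pos: [0.5168, -0.2056, 0.0532]
ee_rot: [[0.965, -0.263, -0.007], [-0.263, -0.965, 0.003], [-0.008, -0.001, -1.0]]
ft_force: [-16.1, 2.3, 11.8]
grip_width: 0.0115
grip_force: 61.0
t 20.38 nest xyz mm [ 1.21  0.79 53.2 ] F nest [-16.66  -1.82  11.79] M [ 0.53  3.53 -0.33] grip 0.0116
```

View pics/d.png

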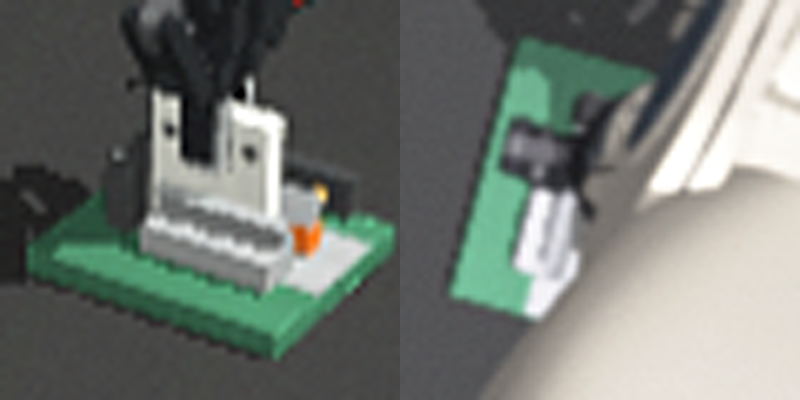

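The pin is hidden and the plate edge is against the stop, with a sharp rise in force. I ease the preload, let go and retreat upward.

```bash

python3 -m crank '{"translation":[[-0.001,0.0003,0],[-0.001,0.0003,0]],"spin":[0,0]}'
python3 st.py
python3 -m crank '{"translation":[[0,0,0],[0,0,0],[0,0,0],[0,0,0]],"spin":[0,0,0,0]}' 0.4
python3 st.py
python3 -m crank '{"translation":[[0,0,0.01],[0,0,0.04],[0,0,0.09],[-0.03,0.05,0.15],[-0.05,0.1,0.15]],"spin":[0,0,0,0,0]}'
python3 -m crank '{"translation":[[-0.03,0.05,0],[-0.06,0.1,0],[-0.07,0.15,0],[-0.07,0.2,0],[-0.07,0.2,0]],"spin":[0,0,0,0,0]}'
python3 - <<'E'
from h import *
f=viewer.grab_frame("side");g=viewer.grab_frame("top");cv2.imwrite("pics/e.png",np.hstack([cv2.resize(f["img"][145:205,320:380],(400,400),interpolation=cv2.INTER_CUBIC),cv2.resize(g["img"][180:250,365:435],(400,400),interpolation=cv2.INTER_CUBIC)])[:,:,::-1])
E
```

```text
t: 20.72
ee_pos: [0.5167, -0.2056, 0.0532]
ee_rot: [[0.965, -0.263, -0.006], [-0.263, -0.965, 0.002], [-0.006, -0.001, -1.0]]
ft_force: [-11.8, 1.8, 8.5]
grip_width: 0.0117
grip_force: 60.4
t 21.02 nest xyz mm [ 1.18  0.77 53.19] F nest [-11.43  -1.64   7.86] M [ 0.35  2.63 -0.32] grip 0.0113
t: 21.52
ee_pos: [0.5198, -0.2069, 0.0539]
ee_rot: [[0.965, -0.263, 0.0], [-0.263, -0.965, 0.0], [0.0, -0.0, -1.0]]
ft_force: [0.6, -0.4, -0.1]
grip_width: 0.0511
grip_force: 0.0
t 21.82 nest xyz mm [ 4.42  0.23 53.96] F nest [ 0.07  0.32 -0.08] M [ 0.01 -0.   -0.02] grip 0.0509
t: 22.45
ee_pos: [0.4733, -0.114, 0.2055]
ee_rot: [[0.964, -0.265, 0.004], [-0.265, -0.964, -0.002], [0.005, 0.001, -1.0]]
ft_force: [0.9, 0.3, -0.2]
grip_width: 0.0511
grip_force: 0.0
t: 23.08
ee_pos: [0.3895, 0.0181, 0.2026]
ee_rot: [[0.979, -0.203, 0.009], [-0.203, -0.978, 0.045], [-0.001, -0.046, -0.999]]
ft_force: [0.4, -0.3, -1.1]
grip_width: 0.0509
grip_force: 0.0
```

View pics/e.png

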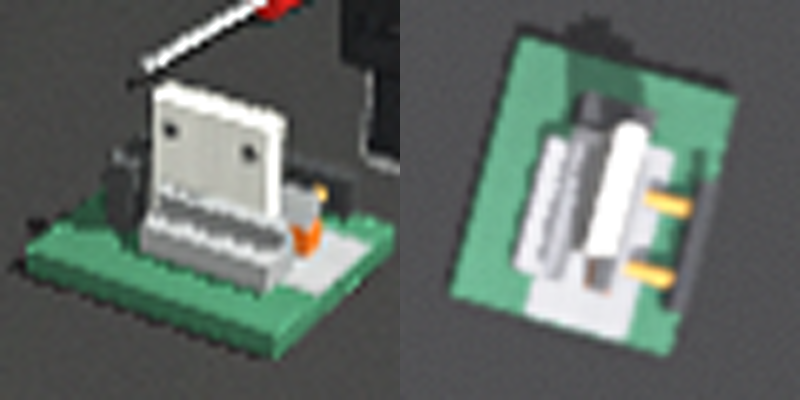

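```bash
python3 - <<'E'
from ft import *
y=-.2655; ex=np.array([np.cos(y),np.sin(y)]);ey=np.array([-ex[1],ex[0]])
for n in("top","side"):
    f=viewer.grab_frame(n)
    g=cv2.cvtColor(f["img"],cv2.COLOR_RGB2GRAY).astype(np.float32); c0=np.array([.5154,-.206])
    # intensity profile along nest x on the plate (top face for top cam, upper face for side cam)
    yy,zz=(0,.08) if n=="top" else (.00625,.07)
    xs=np.arange(-.05,.05,.001); P=np.array([proj(f,[*(c0+ex*x+ey*yy),zz]) for x in xs],np.float32)
    v=cv2.remap(g,P[:,1:],P[:,:1],cv2.INTER_LINEAR).ravel(); d=np.diff(v)
    print(n,"start edge mm",xs[:50][d[:50].argmax()]*1e3,"end edge mm",xs[50:][d[50:].argmin()]*1e3); print(v[::4].astype(int), v[70:92].astype(int))
    print([np.round(at(f,*d["location"],.08)[:2]-c0,4).tolist() for d in look_for(n,"stop")])
E
```

```text
top start edge mm -32.999999999999986 end edge mm 32.00000000000007
[230 164 120 123 136 237 255 255 255 255 255 255 255 255 255 255 255 255
 255 255 238 113  96  98 103] [255 255 255 255 255 255 255 255 255 255 238 209 181 146 113  89  91  94
  96  98  98  98]
[]
side start edge mm -33.999999999999986 end edge mm 30.000000000000068
[ 84  82  82  99 209 247 183 161 151 184 187 187 184 186 187 191 192 166
 155 187  95  67  68  69  70] [150 148 155 161 167 177 187 194 179 137  95  49  55  61  67  69  69  68
  68  68  68  68]
[[0.2126, 0.3851], [0.2237, 0.2763], [0.0496, 0.2955]]
```

```bash
python3 -c "
from station import bot
print(bot.job_done())"
```

```text
the job is handed in; nothing more can be done
None
```

I took the slot 2 plate (pinched at 12.1 mm, against 9.0 mm in slot 3) as the 12.5 mm one, seated it, slid it home against the stop, released it and handed in at about 23 s; the slot 1 plate was judged thickest by eye and not pinched, I did not re-check the rack or bystanders at the end, and no verdict came back.

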